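# Slide a slide tray out over the shelf edge

### The arm

A 6-joint arm with a two-finger parallel gripper is mounted at the origin on the work surface. World frame = base frame: x ahead of the robot, y to its left, z up, the work surface at z = 0. Lengths are in m, angles in rad, forces in N, time in s.
With the tool pointing down it reaches from about 0.3 to 0.875 m from the base axis. Payload 6.4 kg.
Tool frame: the origin (TCP) lies between the finger pads; the fingertips stand 19 mm ahead of it and the grasp point (between the pads) is the TCP; z points along the fingers, y is the direction in which the jaws open and shut (so a half turn about z gives the same grasp; the last joint's range is limited). The gripper opens to 85 mm and grips with 20 to 120 N. Pads are 22 mm wide; open, the fingers measure 114 mm over their backs; the gripper's body (76 mm by 85 mm) begins 54 mm behind the grasp point. The pads swing forward as they close: fully open they stand 13 mm farther back than shut.
Start: joints at [-1.363, 0.181, 1.607, -0, 1.354, -0.206], TCP at [0.231, -0.526, 0.25] pointing down, gripper open.
Joint ranges: [-2.99, 2.99], [-0.89, 2.07], [0.3, 2.58], [-1.14, 4.28], [0, 2.63], [-3.12, 3.12]. Speed limits (rad/s): [2.57, 2.57, 3.01, 3.14, 3.14, 3.14].

### API

Orientations are given as a unit quaternion [w, x, y, z].
In Python, from bench import * gives the robot as it stands.
- The arm moves only by the tool apply_moves, never from a script. Its argument "moves" is a list that holds one entry, the list of rows, each a list of 7 numbers: the shift along the tool's x, y, z in cm, then the turn, a rotation vector about the tool's x, y, z in rad, then the opening, from 0 (shut) to 1 (fully open). A call has 1 to 8 rows; each row is the pose to reach, as a shift and turn from the pose commanded when the call began, along the tool's axes at that moment; what a row does not reach only later rows make up. A row lasts 1/10 s, in which the tool goes at most 50 mm and 8.59 degrees, less where a joint would pass 70% of its speed; a pose out of reach is approached as far as the arm can. A call with a gripper value outside its range is refused whole. The fingers move at their own pace and stop on an object; the grip force is fixed at half the most. Time passes only in rows, so rows that repeat a pose let the fingers close. It gives the time, the measured TCP pose, the force and the opening at its end, in the units of the state.
- get_obs(): the state, without advancing time (a new reading comes with each control period).
- camera(name): name is "scene" or "side" or "wrist"; returns the picture (420x560x3 uint8, red, green, blue); there is no depth.
- get_calibration(name): a dict with "vertical_fov" (degrees; the focal length in pixels is half the picture's height over the tangent of half this angle, whatever the lens; pixels are square), "cx", "cy" (the principal point, pixels), "R" (3x3) and "t" (3): a world point X has camera coordinates R X + t. Camera axes: x right, y down, z forward; pixel columns grow to the right and rows downward; lengths in m; the calibration is good to about 2 mm. A picture is of the moment at which its call begins: read the wrist's pose just before it. get_calibration takes no time and is no camera call; for the wrist camera it gives the pose at the moment of the call.
- hand_in(): hands the job in, once; it reports no verdict.
The state is a dict: "time_s": time; "q": joint angles; "dq": joint speeds; "joint_efforts": joint torques, N m; "eef_pos": TCP position; "eef_rot": TCP orientation; "wrist_force": force on the tool from outside, world axes, zero at the start; "torque": the same for the moment, N m; "opening": opening from 0.0 (shut) to 1.0 (fully open).
Only numpy, scipy, OpenCV 4.12 (cv2) and the standard library are available. Lean on these libraries where they do the work, as an engineer would, in place of code of your own. Each camera call takes 0.05 s, during which the arm holds its last target. There are 200 camera calls.

### The job

On the raised wooden shelf lie two flat trays of microscope slides. With the fingertips, push the one with the green end over the shelf towards its dark metal-trimmed far edge until just its whole green end sticks out past the edge, square to the edge, so that a colleague can take it there with gloved fingers. Only slide it, never pick it up, and leave the tray with the orange end, the bottle and the jar where they are.

Things in the scene. Friction and masses are not known exactly. Their poses are not given: they have to be found in the camera images.
- riser: Fixed raised shelf of pale wood on the counter, 300 mm (its x) by 660 mm (its y), top surface 70 mm above the counter. Origin: centre of its footprint, at counter height. Its +x points away from the robot, to the long far edge, 150 mm from the origin, with a dark metal trim flush with the wood. Beyond it is a free drop. Place and yaw vary.
- edge (a point): Midpoint of the shelf's far edge at the level of its top surface; axes as riser (+x outward past the edge, y along the edge, z up).
- green_tray: The tray to slide: loose flat rigid box, white with a green end, 140 mm (its x) by 90 mm (y), 8 mm thick, about 150 g. It lies wholly on the shelf, green end towards the far edge, up to 0.3 rad askew. Origin: centre of its underside; +x points to the green end, z up. The green end is the last 35 mm (x 35 to 70 mm), full width. It slides under a light push and stays where left.
- green_line (a point): On the green tray: middle of the border between white and green, on the underside, 35 mm from the tray's origin along its +x; axes as the tray.
- orange_tray: A second tray like the first in all but its orange end; to be left alone. It lies beside the green one, on either side; their origins are about 150 to 190 mm apart along y. Origin: centre of its underside.
- bottle: Loose white round bottle with a red cap, 56 mm across, 120 mm tall, standing near one end of the shelf, at least 265 mm from the shelf's middle along y; to be left alone. Origin: centre of its underside.
- jar: Loose clear jar with a blue lid, 52 mm across, 60 mm tall, standing near the other end of the shelf; to be left alone. Origin: centre of its underside.

How it is judged:
By the outcome, as a careful person would: the job done as asked, in the order asked, and still so for the second after the job is handed in, with the robot touching nothing.
It also fails if it takes over 67 s, if anything falls off the work surface, if the arm or the gripper's body presses on something with over 40 N, if the wrist force passes 120 N, or if a joint passes its speed limit or range.

## Working session

There is one attempt and no reset: what is moved stays moved. The work goes in short steps, Python scripts to look and compute and a tool call to move; the robot and the scene stay as the last step left them, time stands still between calls to the robot, and variables do not carry over. Pictures are saved under pics/ and viewed, about 8 in all and at most 12, crops included, and the job is handed in when it is done.

Besides the shell and the picture viewer there is one more tool, called after "Emit:" by a JSON object that holds its "fn" and its "kwargs". apply_moves: Moves the arm, as the interface text tells. Its arguments: {"type":"object","properties":{"moves":{"type":"array","items":{"type":"array","items":{"type":"array","items":{"type":"number"}}}}},"required":["moves"]}

```bash
mkdir -p pics
python3 - <<'E'
from bench import *
import cv2
o=get_obs();print(o)
for n in("scene","side"):
    c=get_calibration(n);print(n,c)
    cv2.imwrite(f"pics/{n}0.png",camera(n)[:,:,::-1])
E
```

```text
{'time_s': 0.0, 'q': array([-1.36330043e+00,  1.81561026e-01,  1.60799040e+00,  1.07401858e-05,
        1.35380051e+00, -2.06299134e-01]), 'dq': array([ 8.35023607e-04,  7.34443014e-04, -8.55947274e-05, -1.05021950e-04,
        2.18882782e-04, -1.23643279e-03]), 'joint_efforts': array([ 9.08985953e-05, -4.44871902e+01, -3.51337302e+01, -3.25584115e-04,
        8.97633639e-03, -6.73002816e-06]), 'eef_pos': array([ 0.23111163, -0.52595029,  0.2493814 ]), 'eef_rot': array([-8.79643016e-04,  9.78672810e-01,  2.05423362e-01,  4.71677521e-06]), 'wrist_force': array([0.28948153, 0.30617225, 0.42583707]), 'torque': array([0.00777505, 0.01590641, 0.0447387 ]), 'opening': 0.9971201610129046}
scene {'vertical_fov': 51.291115383974336, 'cx': 279.58620669517967, 'cy': 220.82534219618992, 'R': array([[-0.59826977,  0.80129377,  0.00125634],
       [ 0.54851989,  0.41068321, -0.72833044],
       [-0.5841226 , -0.43504895, -0.68522492]]), 't': array([ 0.32905023, -0.26426858,  1.50510285])}
side {'vertical_fov': 56.7816272509103, 'cx': 286.50319619151117, 'cy': 210.05517741475623, 'R': array([[ 0.95886687, -0.28381765, -0.00467604],
       [-0.22549986, -0.75163033, -0.61984003],
       [ 0.17240689,  0.59539852, -0.78471426]]), 't': array([-0.57838638,  0.2093435 ,  0.70408212])}
```

View pics/scene0.png

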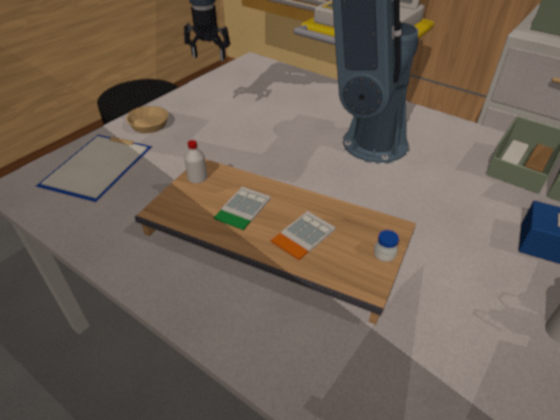

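View pics/side0.png

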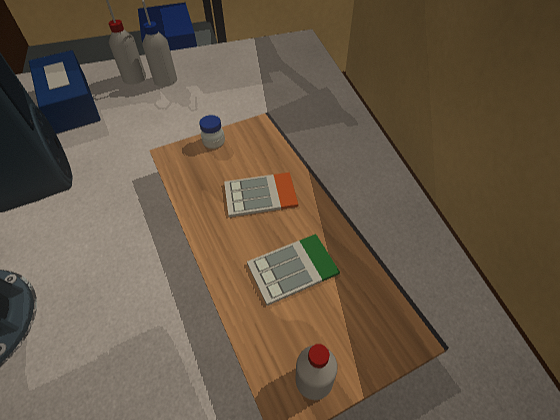

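Scene: green tray at (243,207), orange at (305,233), bottle (195,165), jar (387,245). Side: the green end is near (320,257), and the far edge runs from (268,113) to (446,349).

```bash
cat > h.py <<'E'
from bench import *
import numpy as np, cv2
def ray(c,uv,z):
    f=210/np.tan(np.radians(c["vertical_fov"]/2)); R,t=np.array(c["R"]),np.array(c["t"])
    uv=np.atleast_2d(np.asarray(uv,float))
    d=np.c_[(uv[:,0]-c["cx"])/f,(uv[:,1]-c["cy"])/f,np.ones(len(uv))]@R; o=-R.T@t
    return (o+d*((z-o[2])/d[:,2])[:,None])[:,:2]
def proj(c,X):
    f=210/np.tan(np.radians(c["vertical_fov"]/2)); p=np.atleast_2d(X)@np.array(c["R"]).T+c["t"]
    return p[:,:2]/p[:,2:]*f+[c["cx"],c["cy"]]
def blob(im,lo,hi,s=120,v=40):
    h=cv2.cvtColor(im,cv2.COLOR_RGB2HSV); m=cv2.inRange(h,(lo,s,v),(hi,255,255))
    cs,_=cv2.findContours(m,cv2.RETR_EXTERNAL,cv2.CHAIN_APPROX_NONE)
    return max(cs,key=cv2.contourArea)[:,0,:]
def end(im,c,lo=50,hi=80,z=.078):
    """contour of the coloured top cast to the tray-top plane; rectangle there"""
    P=ray(c,blob(im,lo,hi),z); return cv2.minAreaRect((P*1000).astype(np.float32))
E
python3 - <<'E'
from h import *
for n in("scene","side"):
    im=cv2.imread(f"pics/{n}0.png")[:,:,::-1].copy();c=get_calibration(n)
    for nm,a in(("green",(50,80)),("orange",(4,12))):
        r=end(im,c,*a);print(n,nm,r,cv2.boxPoints(r).round().tolist())
    # far edge: darkest trim / luminance profiles
    g=im.sum(2)/3
    ends={"scene":[(150,226),(365,287)],"side":[(275,122),(440,341)]}[n]
    p=np.array(ends,float);d=(p[1]-p[0])/np.linalg.norm(p[1]-p[0]);nrm=np.array([-d[1],d[0]])
    for s in np.linspace(.1,.9,5):
        q=p[0]+s*(p[1]-p[0])
        print(s,[int(g[int(round(y)),int(round(x))]) for x,y in (q+k*nrm for k in range(-8,13))], q)
    v=cv2.resize(im[100:360,240:460] if n=="side" else im[150:300,130:420],None,fx=2.3 if n=="side" else 2.7,fy=2.3 if n=="side" else 2.7,interpolation=cv2.INTER_CUBIC)
    cv2.imwrite(f"pics/{n}0c.png",v[:,:,::-1])
E
```

```text
scene green ((642.48779296875, -84.765869140625), (33.485816955566406, 87.60972595214844), 9.4721040725708) [[619.0, -44.0], [633.0, -131.0], [666.0, -125.0], [652.0, -39.0]]
scene orange ((743.9240112304688, -747.0892333984375), (312.6332092285156, 36.48946762084961), 0.256870299577713) [[588.0, -730.0], [588.0, -766.0], [900.0, -765.0], [900.0, -728.0]]
0.1 [81, 85, 85, 83, 75, 54, 43, 37, 37, 34, 39, 58, 81, 89, 89, 91, 91, 91, 92, 91, 91] [171.5 232.1]
0.30000000000000004 [85, 85, 85, 85, 83, 83, 83, 81, 66, 51, 41, 37, 37, 34, 42, 62, 83, 90, 90, 94, 92] [214.5 244.3]
0.5 [103, 92, 86, 82, 83, 81, 80, 80, 80, 80, 79, 76, 61, 49, 41, 35, 36, 35, 39, 68, 86] [257.5 256.5]
0.7000000000000001 [104, 103, 102, 103, 103, 105, 105, 107, 108, 109, 109, 107, 107, 108, 108, 101, 82, 65, 54, 41, 36] [300.5 268.7]
0.9 [106, 106, 107, 104, 103, 99, 95, 96, 97, 103, 104, 109, 112, 111, 110, 109, 111, 113, 107, 102, 83] [343.5 280.9]
side green ((639.0853271484375, -87.62037658691406), (35.318336486816406, 92.6486587524414), 7.656859874725342) [[615.0, -44.0], [628.0, -136.0], [663.0, -131.0], [650.0, -39.0]]
side orange ((625.8067626953125, 83.01390838623047), (97.73632049560547, 34.95518493652344), 84.0631103515625) [[603.0, 36.0], [638.0, 33.0], [648.0, 130.0], [613.0, 133.0]]
0.1 [97, 100, 99, 96, 96, 99, 103, 90, 61, 46, 36, 118, 109, 108, 101, 100, 105, 107, 108, 103, 101] [291.5 143.9]
0.30000000000000004 [98, 96, 95, 97, 97, 98, 100, 49, 34, 34, 45, 71, 73, 73, 72, 71, 73, 72, 74, 74, 72] [324.5 187.7]
0.5 [101, 99, 98, 95, 95, 104, 89, 28, 33, 34, 38, 81, 73, 74, 73, 73, 74, 72, 75, 76, 77] [357.5 231.5]
0.7000000000000001 [93, 96, 99, 98, 102, 102, 46, 28, 34, 30, 68, 81, 75, 75, 75, 70, 75, 74, 74, 68, 67] [390.5 275.3]
0.9 [97, 95, 92, 93, 95, 104, 19, 28, 29, 24, 34, 77, 75, 75, 76, 72, 74, 73, 73, 75, 73] [423.5 319.1]
```

View pics/side0c.png

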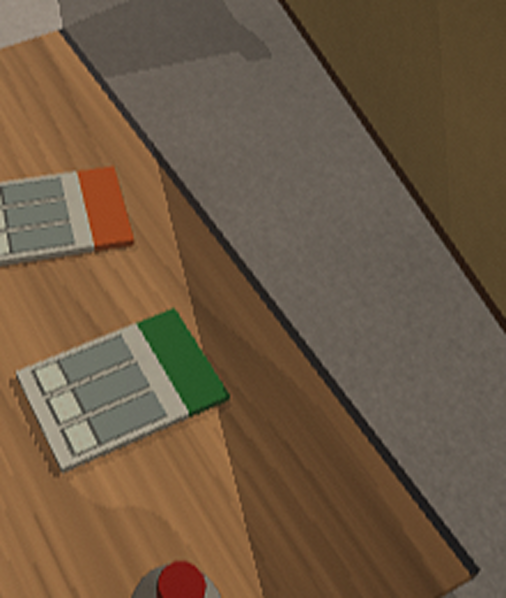

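Side crop: the outer side of the dark trim is sharp, and the tray is turned relative to it. I'll fit the edge line and the push geometry from this.

```bash
cat >> h.py <<'E'
def edge_line(im,c,P0,P1,ts,z=.07,w=8):
    """outer trim side: along each normal, subpixel rise dark->counter after the darkest run. returns fitted (point, yaw of +x) in world"""
    g=cv2.GaussianBlur(cv2.cvtColor(im,cv2.COLOR_RGB2GRAY),(3,3),0).astype(np.float32)
    P0,P1=np.float32(P0),np.float32(P1);d=(P1-P0)/np.linalg.norm(P1-P0);n=np.float32([d[1],-d[0]])
    ks=np.arange(-w,w+.01,.25,dtype=np.float32);pts=[]
    for s in ts:
        q=P0+s*(P1-P0)+ks[:,None]*n
        v=cv2.remap(g,q[:,0].reshape(1,-1).astype(np.float32),q[:,1].reshape(1,-1).astype(np.float32),1)[0]
        j=v.argmin(); dv=np.gradient(v); k=j+dv[j:j+20].argmax(); pts.append(q[k])
    W=ray(c,pts,z); vx,vy,x,y=cv2.fitLine(W.astype(np.float32),cv2.DIST_HUBER,0,1e-4,1e-4).ravel()
    if vy<0: vx,vy=-vx,-vy
    r=(W-[x,y])@[vy,-vx]
    return np.array([x,y]),np.arctan2(-vx,vy),r.std()
E
python3 - <<'E'
from h import *
c=get_calibration("side");im=cv2.imread("pics/side0.png")[:,:,::-1].copy()
p,yaw,s=edge_line(im,c,(275,122),(440,341),np.linspace(.02,.98,60));print("edge",p,"yaw",yaw,"res",s)
ex=np.array([np.cos(yaw),np.sin(yaw)])
r=end(im,c);b=cv2.boxPoints(r)/1000;print("green corners overhang",((b-p)@ex).round(4))
print("shelf corners",ray(c,[(268,113),(446,349)],.07),"jar,bottle",ray(c,[(213,147),(316,395)],.07))
w=get_calibration("wrist");print("wrist cam pos",-np.array(w["R"]).T@w["t"],w["R"][2],w["vertical_fov"])
cv2.imwrite("pics/w0.png",camera("wrist")[:,:,::-1])
E
```

```text
edge [ 0.7266549 -0.0186437] yaw 0.18440731 res 0.0003350510126523308
green corners overhang [-0.114  -0.1187 -0.0834 -0.0787]
shelf corners [[ 0.65764222  0.34522301]
 [ 0.77385153 -0.29900368]] jar,bottle [[ 0.50504171  0.26190581]
 [ 0.55821619 -0.30407751]]
wrist cam pos [ 0.30017703 -0.49637384  0.37273072] [-0.26887025 -0.11661853 -0.95609043] 64.52519899336119
```

Emit:
{"fn": "apply_moves", "kwargs": {"moves": [[[5, -3.4, 0, 0, 0, 0.03, 0.6], [10, -6.9, 1, 0, 0, 0.06, 0.6], [15, -10.3, 2, 0, 0, 0.1, 0.6], [20, -13.8, 3, 0, 0, 0.13, 0.6], [25, -17.2, 4, 0, 0, 0.16, 0.6], [30, -20.7, 5, 0, 0, 0.2, 0.6], [35, -24.1, 5, 0, 0, 0.23, 0.6], [40.2, -27.8, 5, 0, 0, 0.249, 0.6]]]}}

```text
time_s: 0.95
eef_pos: [0.44, -0.1868, 0.2042]
eef_rot: [-0.0, 0.997, 0.082, -0.0]
wrist_force: [0.6, -1.4, -0.6]
opening: 0.605
```

Emit:
{"fn": "apply_moves", "kwargs": {"moves": [[[0, 0, 0, 0, 0, 0, 0.6], [0, 0, 0, 0, 0, 0, 0.6]]]}}

```text
time_s: 1.15
eef_pos: [0.4398, -0.1878, 0.2044]
eef_rot: [-0.0, 0.996, 0.084, -0.0]
wrist_force: [-0.6, -0.5, 0.1]
opening: 0.597
```

```bash
cat >> h.py <<'E'
def togo(x,y,z,yaw):
    o=get_obs();q=o["eef_rot"];a=2*np.arctan2(q[2],q[1])
    a=(a+np.pi/2)%np.pi-np.pi/2
    d=np.array([x,y])-o["eef_pos"][:2]
    print("t",o["time_s"],"pos",o["eef_pos"].round(4),"yaw",round(a,4),"F",o["wrist_force"].round(1))
    print("go cm x %.2f y %.2f z %.2f turn %.3f"%(100*(d@[np.cos(a),np.sin(a)]),100*(d@[np.sin(a),-np.cos(a)]),100*(o["eef_pos"][2]-z),a-yaw))
E
python3 -c "
from h import *
togo(.488,-.110,.2,.165)"
```

```text
t 1.15 pos [ 0.4398 -0.1878  0.2044] yaw 0.1686 F [-0.6 -0.5  0.1]
go cm x 6.05 y -6.86 z 0.44 turn 0.004
```

Emit:
{"fn": "apply_moves", "kwargs": {"moves": [[[3, -3.4, 0.2, 0, 0, 0, 0.6], [6, -6.9, 0.4, 0, 0, 0, 0.6], [6, -6.9, 0.4, 0, 0, 0, 0.6], [6, -6.9, 0.4, 0, 0, 0, 0.6], [6, -6.9, 0.4, 0, 0, 0, 0.6]]]}}

```text
time_s: 1.65
eef_pos: [0.4869, -0.1127, 0.2007]
eef_rot: [0.0, 0.997, 0.081, -0.0]
wrist_force: [-0.4, -0.5, 0.3]
opening: 0.601
```

Run:
```python
from h import *
togo(.488,-.110,.1,.165)
c=get_calibration("wrist");im=camera("wrist");cv2.imwrite("pics/w1.png",im[:,:,::-1])
np.savez("w1.npz",R=c["R"],t=c["t"])
try:
  r=end(im,c);print(r,(cv2.boxPoints(r)).round(1).tolist())
except Exception as e:print(e)
```

```text
t 1.65 pos [ 0.4869 -0.1127  0.2007] yaw 0.1628 F [-0.4 -0.5  0.3]
go cm x 0.15 y -0.25 z 10.07 turn -0.002
((623.6439819335938, -88.6100845336914), (2.8609139919281006, 87.20098876953125), 9.400154113769531) [[615.0999755859375, -45.79999923706055], [629.4000244140625, -131.89999389648438], [632.2000122070312, -131.39999389648438], [617.9000244140625, -45.400001525878906]]
```

View pics/w1.png

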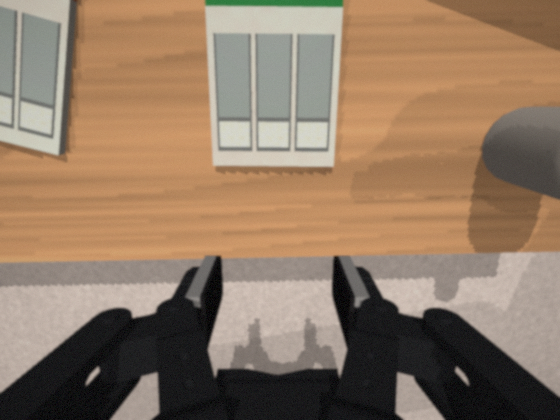

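Wrist: the white rear edge of the tray is square to the tool at (213–335,167), with the fingers about 20 mm behind it and the bottle and orange tray clear. Now I'll descend.

Emit:
{"fn": "apply_moves", "kwargs": {"moves": [[[0, 0, 4, 0, 0, 0, 0.6], [0, 0, 8, 0, 0, 0, 0.6], [0, 0, 10, 0, 0, 0, 0.6], [0, 0, 10.5, 0, 0, 0, 0.6], [0, 0, 10.5, 0, 0, 0, 0.6], [0, 0, 10.5, 0, 0, 0, 0.6]]]}}

```text
time_s: 2.3
eef_pos: [0.4883, -0.1121, 0.0971]
eef_rot: [0.001, 0.997, 0.082, 0.001]
wrist_force: [0.1, 0.6, 0.9]
opening: 0.596
```

Emit:
{"fn": "apply_moves", "kwargs": {"moves": [[[0, 0, 0.1, 0, 0, 0, 0.6], [0, 0, 0.2, 0, 0, 0, 0.6], [0, 0, 0.2, 0, 0, 0, 0.6], [0, 0, 0.2, 0, 0, 0, 0.6]]]}}

```text
time_s: 2.7
eef_pos: [0.4876, -0.111, 0.094]
eef_rot: [0.0, 0.997, 0.082, 0.0]
wrist_force: [-0.0, 0.3, 0.6]
opening: 0.598
```

Run:
```python
from h import *
togo(.488,-.110,.09,.165)
im=camera("side");c=get_calibration("side")
u,v=proj(c,[.488,-.11,.08])[0].astype(int);print(u,v)
cv2.imwrite("pics/s2.png",cv2.resize(im[v-70:v+70,u-60:u+130],None,fx=4,fy=4,interpolation=cv2.INTER_CUBIC)[:,:,::-1])
```

```text
t 2.7 pos [ 0.4876 -0.111   0.094 ] yaw 0.165 F [-0.   0.3  0.6]
go cm x 0.05 y -0.09 z 0.40 turn 0.000
239 287
```

View pics/s2.png

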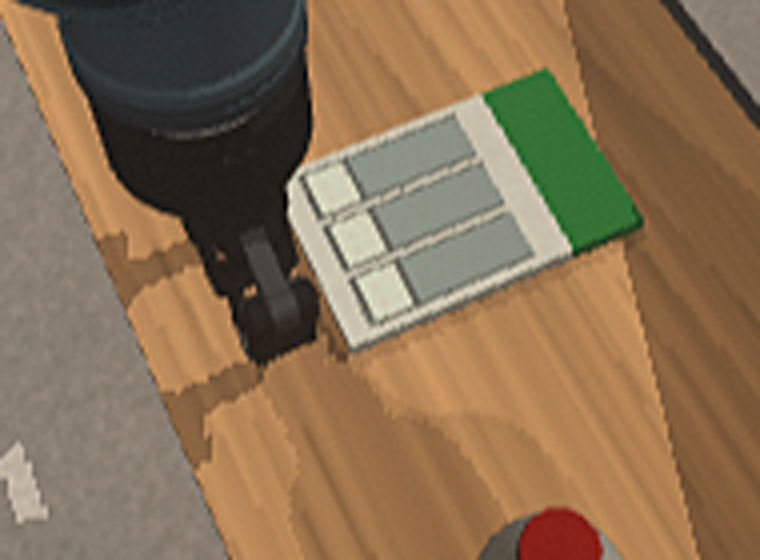

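Side crop: the fingertips are low over the shelf just behind the tray's rear edge, with no contact yet. I'll probe down for the shelf.

Emit:
{"fn": "apply_moves", "kwargs": {"moves": [[[0, 0, 0.1, 0, 0, 0, 0.6], [0, 0, 0.2, 0, 0, 0, 0.6], [0, 0, 0.2, 0, 0, 0, 0.6]]]}}

```text
time_s: 3.05
eef_pos: [0.4873, -0.1109, 0.0914]
eef_rot: [-0.0, 0.997, 0.082, -0.0]
wrist_force: [-0.1, -0.0, 0.6]
opening: 0.599
```

Emit:
{"fn": "apply_moves", "kwargs": {"moves": [[[0, 0, 0.1, 0, 0, 0, 0.6], [0, 0, 0.1, 0, 0, 0, 0.6]]]}}

```text
time_s: 3.25
eef_pos: [0.4874, -0.111, 0.0905]
eef_rot: [-0.0, 0.997, 0.082, -0.0]
wrist_force: [-0.5, 0.0, 0.2]
opening: 0.596
```

Emit:
{"fn": "apply_moves", "kwargs": {"moves": [[[0, 0, 0.1, 0, 0, 0, 0.6], [0, 0, 0.1, 0, 0, 0, 0.6]]]}}

```text
time_s: 3.45
eef_pos: [0.4873, -0.111, 0.0895]
eef_rot: [-0.0, 0.997, 0.082, -0.0]
wrist_force: [0.2, 0.7, -0.5]
opening: 0.596
```

Emit:
{"fn": "apply_moves", "kwargs": {"moves": [[[0, 0, 0.1, 0, 0, 0, 0.6], [0, 0, 0.1, 0, 0, 0, 0.6]]]}}

```text
time_s: 3.65
eef_pos: [0.4873, -0.1109, 0.0885]
eef_rot: [-0.0, 0.997, 0.082, -0.0]
wrist_force: [-0.7, -0.7, -0.5]
opening: 0.601
```

Emit:
{"fn": "apply_moves", "kwargs": {"moves": [[[0, 0, 0.1, 0, 0, 0, 0.6], [0, 0, 0.1, 0, 0, 0, 0.6]]]}}

```text
time_s: 3.85
eef_pos: [0.4874, -0.111, 0.0875]
eef_rot: [-0.0, 0.997, 0.082, -0.0]
wrist_force: [0.5, 0.5, 0.4]
opening: 0.601
```

Emit:
{"fn": "apply_moves", "kwargs": {"moves": [[[0, 0, 0.1, 0, 0, 0, 0.6], [0, 0, 0.1, 0, 0, 0, 0.6]]]}}

```text
time_s: 4.05
eef_pos: [0.4873, -0.111, 0.0865]
eef_rot: [-0.0, 0.997, 0.082, -0.0]
wrist_force: [-0.2, -0.3, -0.0]
opening: 0.599
```

Emit:
{"fn": "apply_moves", "kwargs": {"moves": [[[0, 0, 0.1, 0, 0, 0, 0.6], [0, 0, 0.1, 0, 0, 0, 0.6]]]}}

```text
time_s: 4.25
eef_pos: [0.4875, -0.111, 0.0858]
eef_rot: [0.0, 0.997, 0.082, 0.0]
wrist_force: [-1.0, -0.1, 1.4]
opening: 0.598
```

Emit:
{"fn": "apply_moves", "kwargs": {"moves": [[[0, 0, 0.1, 0, 0, 0, 0.6], [0, 0, 0.1, 0, 0, 0, 0.6]]]}}

```text
time_s: 4.45
eef_pos: [0.4876, -0.1111, 0.0857]
eef_rot: [0.0, 0.997, 0.082, -0.0]
wrist_force: [-5.0, 1.2, 11.5]
opening: 0.604
```

Contact at TCP z ≈ 0.0858. I'll back off about 3 mm and push slowly, turning −0.02 rad on the way.

Emit:
{"fn": "apply_moves", "kwargs": {"moves": [[[0, 0, -0.4, 0, 0, 0, 0.6], [0, 0, -0.4, 0, 0, 0, 0.6], [0.8, 0, -0.4, 0, 0, 0, 0.6], [1.5, 0, -0.4, 0, 0, 0, 0.6], [2.0, 0, -0.4, 0, 0, 0, 0.6], [2.5, 0, -0.4, 0, 0, 0, 0.6], [3.2, 0, -0.4, 0, 0, -0.005, 0.6], [4, 0, -0.4, 0, 0, -0.01, 0.6]]]}}

```text
time_s: 5.25
eef_pos: [0.5273, -0.1042, 0.0884]
eef_rot: [-0.0, 0.996, 0.087, -0.0]
wrist_force: [-0.9, 1.0, -0.3]
opening: 0.601
```

Emit:
{"fn": "apply_moves", "kwargs": {"moves": [[[0.8, 0, 0, 0, 0, 0, 0.6], [1.6, 0, 0, 0, 0, -0.005, 0.6], [2.4, 0, 0, 0, 0, -0.01, 0.6], [3.2, 0, 0, 0, 0, -0.01, 0.6], [4, 0, 0, 0, 0, -0.01, 0.6], [4.6, 0, 0, 0, 0, -0.01, 0.6], [5, 0, 0, 0, 0, -0.01, 0.6], [5, 0, 0, 0, 0, -0.01, 0.6]]]}}

```text
time_s: 6.05
eef_pos: [0.5767, -0.0957, 0.0888]
eef_rot: [0.0, 0.996, 0.092, 0.0]
wrist_force: [0.4, -0.3, 0.4]
opening: 0.598
```

```bash
cat >> h.py <<'E'
def check(tag):
    togo(.5,-.1,.0885,.184)
    c=get_calibration("side");im=camera("side")
    p,yaw,s=edge_line(im,c,(275,122),(440,341),np.r_[np.linspace(.02,.35,25),np.linspace(.85,.98,10)])
    ex=np.array([np.cos(yaw),np.sin(yaw)]);ey=np.array([-ex[1],ex[0]])
    print("edge",p.round(4),"yaw",yaw.round(4),s.round(5))
    b=blob(im,50,80,z) if 0 else blob(im,50,80)
    P=np.c_[(ray(c,b,.078)-p)@ex,(ray(c,b,.078)-p)@ey]
    mid=P[:,1].mean();w=np.abs(P[:,1]-mid)<.033
    m=w&(P[:,0]<np.median(P[:,0][w])); P2=P[m]; P2=P2[P2[:,0]<P2[:,0].min()+.012]
    k=np.polyfit(P2[:,1]-mid,P2[:,0],1);print(tag,"green line overhang %.4f"%k[1],"skew(tray-edge) %.4f"%-np.arctan(k[0]),"range",P[:,0].min().round(4),P[:,0].max().round(4))
    cv2.imwrite(f"pics/{tag}.png",cv2.resize(im[190:340,180:420],None,fx=3.2,fy=3.2,interpolation=cv2.INTER_CUBIC)[:,:,::-1])
E
sed -i 's/blob(im,50,80,z) if 0 else //' h.py
python3 -c "
from h import *
check('s3')"
```

```text
t 6.05 pos [ 0.5767 -0.0957  0.0888] yaw 0.185 F [ 0.4 -0.3  0.4]
go cm x -7.62 y -0.99 z 0.03 turn 0.001
edge [0.7101 0.0417] yaw 0.204 0.00758
s3 green line overhang -0.0403 skew(tray-edge) -0.0191 range -0.0429 -0.0068
```

View pics/s3.png

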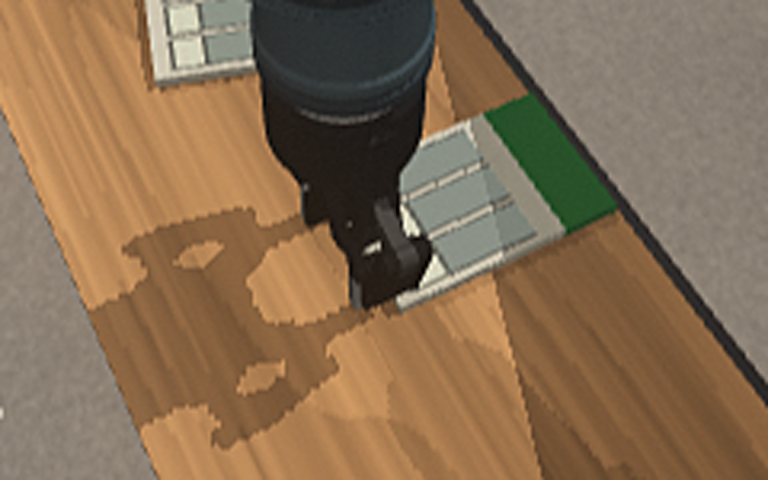

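The tray is following the fingers squarely. The arm partly hides the trim and spoiled that edge fit, so I'll use the first clean one.

```bash
sed -i 's/^    p,yaw,s=edge_line.*np.r_.*$/    p,yaw,s=np.array([.72665,-.01864]),np.float64(.18441),np.float64(0)/' h.py
python3 -c "
from h import *
check('s4')"
```

```text
t 6.1 pos [ 0.5764 -0.0957  0.0888] yaw 0.1849 F [-0.7  0.1  1.7]
go cm x -7.59 y -0.99 z 0.03 turn 0.001
edge [ 0.7266 -0.0186] yaw 0.1844 0.0
s4 green line overhang -0.0433 skew(tray-edge) 0.0006 range -0.0451 -0.0105
```

Emit:
{"fn": "apply_moves", "kwargs": {"moves": [[[0.7, 0, 0, 0, 0, 0, 0.6], [1.4, 0, 0, 0, 0, 0, 0.6], [2.1, 0, 0, 0, 0, 0, 0.6], [2.8, 0, 0, 0, 0, 0, 0.6], [3.4, 0, 0, 0, 0, 0, 0.6], [3.7, 0, 0, 0, 0, 0, 0.6], [3.8, 0, 0, 0, 0, 0, 0.6], [3.8, 0, 0, 0, 0, 0, 0.6]]]}}

```text
time_s: 6.95
eef_pos: [0.6137, -0.0887, 0.0887]
eef_rot: [0.0, 0.996, 0.092, 0.0]
wrist_force: [-0.5, -0.2, 0.7]
opening: 0.603
```

```bash
python3 -c "
from h import *
check('s5')
c=get_calibration('wrist');im=camera('wrist');cv2.imwrite('pics/w5.png',im[:,:,::-1]);np.savez('w5.npz',**c)
"
```

```text
t 6.95 pos [ 0.6137 -0.0887  0.0887] yaw 0.1848 F [-0.5 -0.2  0.7]
go cm x -11.38 y -0.98 z 0.02 turn 0.001
edge [ 0.7266 -0.0186] yaw 0.1844 0.0
s5 green line overhang -0.0060 skew(tray-edge) -0.0020 range -0.0085 0.0259
```

View pics/w5.png

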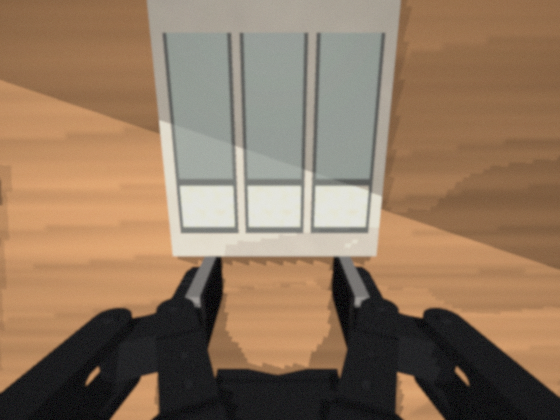

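Wrist: the tray's rear edge sits flush on both fingertips at (200–360,257). Next I'll push 6 mm, back away and check in the clear.

Emit:
{"fn": "apply_moves", "kwargs": {"moves": [[[0.2, 0, 0, 0, 0, 0, 0.6], [0.4, 0, 0, 0, 0, 0, 0.6], [0.5, 0, 0, 0, 0, 0, 0.6], [0.6, 0, 0, 0, 0, 0, 0.6], [0.6, 0, 0, 0, 0, 0, 0.6], [0, 0, 0, 0, 0, 0, 0.6], [-2, 0, 0, 0, 0, 0, 0.6], [-2, 0, 0, 0, 0, 0, 0.6]]]}}

```text
time_s: 7.85
eef_pos: [0.5918, -0.0924, 0.0881]
eef_rot: [-0.0, 0.996, 0.092, -0.001]
wrist_force: [-0.5, 0.6, -0.4]
opening: 0.597
```

Emit:
{"fn": "apply_moves", "kwargs": {"moves": [[[0, 0, -4, 0, 0, 0, 0.6], [0, 0, -9, 0, 0, 0, 0.6], [4, 0, -12, 0, 0, 0, 0.6], [8, 0, -12, 0, 0, 0, 0.6], [8, 0, -12, 0, 0, 0, 0.6], [8, 0, -12, 0, 0, 0, 0.6]]]}}

```text
time_s: 8.45
eef_pos: [0.6728, -0.0773, 0.2079]
eef_rot: [-0.0, 0.996, 0.093, -0.0]
wrist_force: [-0.5, 0.8, 0.6]
opening: 0.597
```

```bash
python3 -c "
from h import *
check('s6')
c=get_calibration('wrist');im=camera('wrist');cv2.imwrite('pics/w6.png',im[:,:,::-1]);np.savez('w6.npz',**c)
print(c['cx'],c['cy'],proj(c,[[.7266,-.0186,.07],[.745,-.117,.07]]))
"
```

```text
t 8.45 pos [ 0.6728 -0.0773  0.2079] yaw 0.1855 F [-0.5  0.8  0.6]
go cm x -17.40 y -0.96 z 11.94 turn 0.002
edge [ 0.7266 -0.0186] yaw 0.1844 0.0
s6 green line overhang -0.0002 skew(tray-edge) -0.0020 range -0.0012 0.0323
276.9600203043171 206.9529618368503 [[213.6761111  119.35224879]
 [345.53491326 119.56072902]]
```

View pics/w6.png

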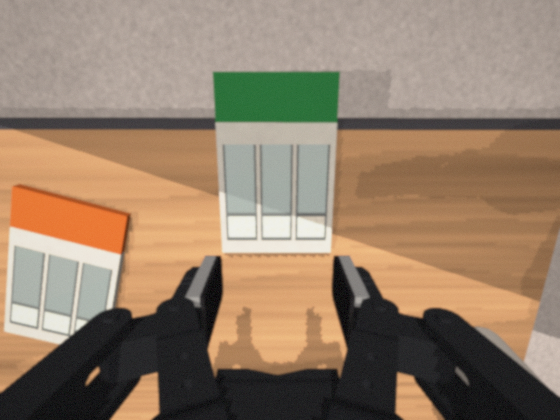

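Wrist from above: the green end spans rows 72–122, the trim's outer side is at row ~118, and the tray is square with the orange tray clear. I'll measure both lines in this one picture.

Run:
```python
from h import *
c=dict(np.load("w6.npz"));im=cv2.imread("pics/w6.png")[:,:,::-1].copy()
g=im.astype(float).mean(2);sat=im[:,:,1].astype(float)-im[:,:,0]
def cross(col,f,r0,r1,rise):
    v=f[r0:r1,col];d=np.diff(v)*(1 if rise else -1);w=np.clip(d,0,None);k=w.argmax();s=slice(max(0,k-2),k+3)
    return r0+.5+(w[s]*np.arange(len(w))[s]).sum()/w[s].sum()
C1=[x for x in list(range(60,200,5))+list(range(400,540,5))]
E=np.array([(x,cross(x,g,112,126,False)) for x in C1]);G=np.array([(x,cross(x,sat,110,135,False)) for x in range(225,330,4)]);F=np.array([(x,cross(x,sat,60,90,True)) for x in range(225,330,4)])
print(np.median(E[:,1]),np.median(G[:,1]),np.median(F[:,1]))
def fit(P):
    vx,vy,x,y=cv2.fitLine(P.astype(np.float32),cv2.DIST_HUBER,0,1e-4,1e-4).ravel()
    if vy<0:vx,vy=-vx,-vy
    return np.array([x,y]),np.arctan2(-vx,vy)
p,a=fit(ray(c,E,.07));q,b=fit(ray(c,G,.078));r,b2=fit(ray(c,F,.078));n=np.array([np.cos(a),np.sin(a)])
print("edge",p,a,"green",q,b,"overhang",(q-p)@n,"skew",b-a,b2-a,"front",(r-p)@n)
for z,P in((.07,E),): print(np.std((ray(c,P,z)-p)@n))
```

```text
117.60193709244342 121.3082191780822 71.6604938271605
edge [ 0.73966295 -0.08082587] 0.18500322 green [ 0.7345948  -0.06693056] 0.18107553 overhang -0.0024256012 skew -0.003927693 0.001731053 front 0.03163607
7.719724955128628e-05
```

The wrist view puts the line about 2.5 mm short (front edge 31.6 mm out), and the side view's front edge agrees. I'll push about 3.5 mm past the last contact.

Emit:
{"fn": "apply_moves", "kwargs": {"moves": [[[-4, 0, 0, 0, 0, 0, 0.6], [-8, 0, 0, 0, 0, 0, 0.6], [-8, 0, 4, 0, 0, 0, 0.6], [-8, 0, 8, 0, 0, 0, 0.6], [-8, 0, 11, 0, 0, 0, 0.6], [-8, 0, 12, 0, 0, 0, 0.6], [-8, 0, 12, 0, 0, 0, 0.6], [-8, 0, 12, 0, 0, 0, 0.6]]]}}

```text
time_s: 9.35
eef_pos: [0.5941, -0.0928, 0.0897]
eef_rot: [0.0, 0.996, 0.092, 0.001]
wrist_force: [-0.2, 0.7, 1.0]
opening: 0.6
```

Emit:
{"fn": "apply_moves", "kwargs": {"moves": [[[1, 0, 0, 0, 0, 0, 0.6], [2, 0, 0, 0, 0, 0, 0.6], [2.4, 0, 0, 0, 0, 0, 0.6], [2.6, 0, 0, 0, 0, 0, 0.6], [2.8, 0, 0, 0, 0, 0, 0.6], [2.95, 0, 0, 0, 0, 0, 0.6], [2.95, 0, 0, 0, 0, 0, 0.6], [2.95, 0, 0, 0, 0, 0, 0.6]]]}}

```text
time_s: 10.15
eef_pos: [0.6228, -0.0869, 0.0886]
eef_rot: [-0.0, 0.996, 0.092, 0.0]
wrist_force: [-0.0, 1.2, -0.4]
opening: 0.602
```

Emit:
{"fn": "apply_moves", "kwargs": {"moves": [[[-1, 0, 0, 0, 0, 0, 0.6], [-3, 0, 0, 0, 0, 0, 0.6], [-3, 0, -4, 0, 0, 0, 0.6], [-3, 0, -8, 0, 0, 0, 0.6], [0, 0, -12, 0, 0, 0, 0.6], [5, 0, -12, 0, 0, 0, 0.6], [5, 0, -12, 0, 0, 0, 0.6], [5, 0, -12, 0, 0, 0, 0.6]]]}}

```text
time_s: 10.95
eef_pos: [0.6715, -0.0776, 0.2073]
eef_rot: [-0.0, 0.996, 0.093, -0.001]
wrist_force: [-1.0, -0.2, -0.4]
opening: 0.597
```

```bash
cat > m.py <<'E'
from h import *
import sys
check('s'+sys.argv[1])
c=get_calibration('wrist');im=camera('wrist');cv2.imwrite(f'pics/w{sys.argv[1]}.png',im[:,:,::-1])
g=im.astype(float).mean(2);sat=im[:,:,1].astype(float)-im[:,:,0]
def cross(col,f,r0,r1,rise):
    v=f[r0:r1,col];d=np.diff(v)*(1 if rise else -1);w=np.clip(d,0,None);k=w.argmax();s=slice(max(0,k-2),k+3)
    return r0+.5+(w[s]*np.arange(len(w))[s]).sum()/w[s].sum()
b=blob(im,50,80);r0,r1=b[:,1].min(),b[:,1].max();u0,u1=b[:,0].min()+10,b[:,0].max()-10
ue=int(proj(c,[[.7266,-.0186,.07]])[0,1]);print("rows",r0,r1,"edge pred",ue)
E=np.array([(x,cross(x,g,ue-8,ue+8,False)) for x in list(range(60,u0-25,5))+list(range(u1+70,540,5))])
G=np.array([(x,cross(x,sat,r1-8,r1+9,False)) for x in range(u0,u1,4)]);F=np.array([(x,cross(x,sat,r0-9,r0+8,True)) for x in range(u0,u1,4)])
def fit(P):
    vx,vy,x,y=cv2.fitLine(P.astype(np.float32),cv2.DIST_HUBER,0,1e-4,1e-4).ravel()
    if vy<0:vx,vy=-vx,-vy
    return np.array([x,y]),np.arctan2(-vx,vy)
p,a=fit(ray(c,E,.07));q,b=fit(ray(c,G,.078));r,b2=fit(ray(c,F,.078));n=np.array([np.cos(a),np.sin(a)])
print("wrist: line %.4f front %.4f skew %.4f %.4f edgefit %.5f"%((q-p)@n,(r-p)@n,b-a,b2-a,np.std((ray(c,E,.07)-p)@n)))
E
python3 m.py 7
```

```text
t 10.95 pos [ 0.6715 -0.0776  0.2073] yaw 0.1855 F [-1.  -0.2 -0.4]
go cm x -17.27 y -0.96 z 11.88 turn 0.002
edge [ 0.7266 -0.0186] yaw 0.1844 0.0
s7 green line overhang 0.0032 skew(tray-edge) -0.0025 range 0.0004 0.0351
rows 66 113 edge pred 117
wrist: line 0.0010 front 0.0350 skew 0.0023 0.0009 edgefit 0.00008
```

View pics/w7.png

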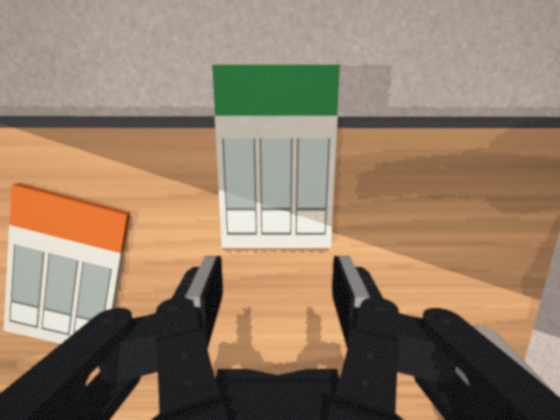

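Both views now put the front edge 35 mm out and the tray square. The gripper is clear, so I'm handing in.

```bash
python3 -c "
from bench import *
print(hand_in(),get_obs()['time_s'])"
```

```text
the job is handed in; nothing more can be done
the job is handed in; nothing more can be done
```

The green tray now sticks out past the far edge by just its green end, square to it, and I've handed the job in at about 11 s of robot time. I slid it there with the two fingertips against its rear edge, then pushed once more by 3.5 mm after a check showed it about 2.5 mm short.

**Last checks:**
- **Wrist view:** the green/white border is 1.0 mm past the edge and the front is 35.0 mm out, with the tray within about 0.002 rad of square.
- **Side view:** the front is 35.1 mm out and the skew −0.0025 rad, which agrees. It puts the border at 3.2 mm out instead of 1.0 mm. I trusted the wrist view, because the side view's green outline is less sharp there.
- **Other objects:** the orange tray looked the same in the wrist views before and after the last push. I kept the arm clear of the bottle and jar but didn't measure them again at the end.
- **Forces:** the highest wrist force I read was about 12 N, when I touched the shelf to find its height. The fingers were well above the tray at hand-in.

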